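# Touch off the guide block with the dibber, then seat the dibber in it

## Robot

A 6-joint arm with a two-finger parallel gripper is mounted at the origin on the work surface. World frame = base frame: x ahead of the robot, y to its left, z up, the work surface at z = 0. Lengths are in m, angles in degrees, forces in N, time in s.
With the tool pointing down it reaches from about 0.275 to 0.725 m from the base axis. Payload 5.6 kg.
Tool frame: the origin (TCP) lies midway between the tips of the shut fingers; the grasp point (between the pads) lies 19 mm behind it; z points along the fingers, y is the line along which they close (so a half turn about z gives the same grasp; the last joint's range is limited). The gripper opens to 85 mm and grips with 20 to 120 N. Pads are 22 mm wide; open, the fingers measure 114 mm over their backs; the gripper's body (76 mm by 85 mm) begins 54 mm behind the grasp point. The pads swing forward as they close: fully open they stand 13 mm farther back than shut.
Start: joints at [80.248, 14.616, 6.199, 0, -81.583, -16.306], TCP at [0.242, 0.494, 0.192] pointing down, gripper open.
Joint ranges: [-168.99, 168.99], [-69.2, 112.95], [-62.41, 85.93], [-164.36, 98.24], [-168.68, -3.75], [-174.98, 174.98]. Speed limits (degrees/s): [147.25, 147.25, 180, 180, 180, 180].

## Interface

Orientations are given as a 3x3 rotation matrix whose columns are the frame's x, y, z axes.
In Python, from station import env gives the robot as it stands.
- The arm moves only by the shell command python3 -m creep 'ROWS'. ROWS is JSON, a list of rows, each a list of 5 numbers: the shift along the world's x, y, z in mm, then the turn about the world's z in degrees, then the gripper command: -1 is fully open, 1 is shut, values between are in proportion. A call has 1 to 20 rows; each row is the pose to reach, as a shift and turn from the pose commanded when the call began; what a row does not reach only later rows make up. A row lasts 1/10 s, in which the tool goes at most 50 mm and 8.59 degrees, less where a joint would pass 70% of its speed; a pose out of reach is approached as far as the arm can. A call with a gripper value outside its range is refused whole. The fingers move at their own pace and stop on an object; the grip force is fixed at half the most. Time passes only in rows, so rows that repeat a pose let the fingers close. It gives the time, the measured TCP pose, the force and the opening at its end, in the units of the state.
- env.read_state(): the state, without advancing time (a new reading comes with each control period).
- env.snapshot(name): name is "side" or "top"; returns a dict with "img" (480x640x3 uint8, red, green, blue), "z_map" (480x640 float32, m along the optical axis (not along the pixel's ray), 0 where there is no reading), "intrinsics" (3x3 intrinsics, pixels), "R" (3x3) and "t" (3): a world point X has camera coordinates R X + t. Camera axes: x right, y down, z forward; pixel columns grow to the right and rows downward; lengths in m; the calibration is good to about 2 mm. A picture is of the moment at which its call begins.
- env.job_done(): hands the job in, once; it reports no verdict.
Trained networks look in a picture, given as the dict that the camera call returned (one of the last four; its "shot" number tells which), for a name from the list of things; names that differ only in an ending like _2 or _b are one class to them, and where a whole thing is asked for, a point or a joint stands for the part that bears it (a point fixed in the world has none). Each returns a list of dicts, best first, with "conf" (0 to 1); they miss things now and then, are a little off and sometimes report something else, mostly with a low value. They report only what shows in the picture. A call takes as long as a camera call. They do not tell look-alikes from the thing itself.
- env.look_for(name, picture): "centre" ([column, row] in pixels, amid what is visible of it).
- env.cut_out(name, picture): "pixels" (480x640 bool, what is visible of it) and "centre" ([column, row] in pixels, amid what is visible of it).
The state is a dict: "t": time; "joint_pos": joint angles; "qd": joint speeds; "tau": joint torques, N m; "position": TCP position; "tcp_rot": TCP orientation; "force": force on the tool from outside, world axes, zero at the start; "ft_torque": the same for the moment, N m; "width": opening from 0.0 (shut) to 1.0 (fully open).
Only numpy, scipy, OpenCV 4.12 (cv2) and the standard library are available. Lean on these libraries where they do the work, as an engineer would, in place of code of your own. Each camera call takes 0.05 s, during which the arm holds its last target. There are 200 camera calls.

## Task

Take the green dibber out of its spring clip and find the wooden guide block, which is fixed askew in the black seed tray, by touching it gently with the dibber's shaft and holding each touch for a moment: on its long side towards the robot first near its left end (the robot's left), then near its right end, then in the middle of its right-hand end face. Then push the dibber fully home into the block's biggest hole, collar flush on the wood, without forcing it and leave it standing there, with everything else left where it is.

Things in the scene. Friction and masses are not known exactly. Their poses are not given: they have to be found in the camera images.
- dibber_grip (a point): centre of the flat grip of the green plastic dibber, a loose part (60 g, 115 mm long) standing tip down in the spring clip. Grip: plate 14 mm thick along its x, 46 mm wide along its y, 50 mm tall; pinch it across the 14 mm. z points up, away from the tip, which is 90 mm below. It leaves the clip by a straight pull up (about 2 N) of 25 mm or more.
- dibber_tip (a point): the dibber's tip: centre of the blunt lower end of its round shaft; z runs up the shaft to the grip. Shaft 16 mm in diameter, 65 mm long below the grip; only its last 6 mm taper, to 10 mm across at the tip. A round depth collar, 32 mm across and 6 mm thick, sits on the shaft with its underside 33 mm above the tip.
- dibber: the same dibber as a whole, its origin at the tip, axes as for dibber_grip. Wood and dibber are stiff: bring shaft to block, and collar to the block's top, slowly (about 10 mm/s or less) so that the contact stays gentle.
- stand: fixed holder of the dibber, left or right of the tray: 84 mm square grey base with a foot cup, a wooden upright 60 mm high 22 mm to the +x side of the shaft's axis and, 27 mm up, two sprung steel jaws on the shaft's two y sides (about 1.5 N each). Origin: underside of the base on the shaft's axis; the dibber's tip rests 8 mm above it, its x and y axes along the stand's.
- tray: fixed black seed tray, open on top, 150 mm along its x, 210 mm along its y, rim 25 mm high. Origin: underside, at the centre; x points away from the robot (within 15 degrees), y to the robot's left. A pale wooden guide block is fastened in it, out of place (see block_nominal). More than 25 N from the dibber on block or tray dents the wood and spoils the job.
- block_nominal (a point): fixed point of the tray, 54 mm over its origin, at the height of the block's top; NOT the block's true place. The block (60 mm along its x, 120 mm along its y, upright sides, 29 mm of them above the tray's rim, does not give) has its centre up to 12 mm off this point in the tray's x and y and is turned up to 0.12 rad either way: unmeasured, to be found by touch.
- touch_nominal (a point): fixed point of the tray at the height for the tip when touching (36 mm over the tray's origin: above the rim, below the block's top), below block_nominal. Touch the block with the straight part of the shaft at 1 to 8 N, a quarter second each: side towards the robot about 35 mm left of the block's middle, then about 35 mm right of it, then the right-hand (-y) end at its middle.
- hole_nominal (a point): fixed point of the tray where the mouth of the biggest hole would be if the block were not out of place: 34 mm from the block's centre along its y (robot's left), on its long centre line. Hole 18.2 mm wide, 35 mm deep, edge bevelled; the dibber is home when its collar lies flush on the block's top (tip 21 mm over the tray's origin). The 13 mm hole at the centre and the 9 mm one to the right are too small.
- pot: small solid terracotta pot, 56 mm across, 55 mm tall, loose, beyond the clip stand; origin at its underside. Bystander.
- tin: plain steel tin, 52 mm across, 50 mm tall, loose, beyond the tray; origin at its underside. Bystander.
- mug: white ceramic mug, 84 mm across, 95 mm tall, loose, at the far left; origin at its underside. Bystander.
- jar: glass jar with closed steel lid, 80 mm across, 120 mm tall, loose, far side; origin at its underside. Bystander.
- feed: grey plastic bottle with white cap, 68 mm across, 170 mm tall, loose, far side; origin at its underside. Bystander.
- trowel: orange hand trowel lying along its x axis, about 290 mm long, 28 mm high, loose, at the right; origin under its middle. Bystander.
- brush: hand brush lying along its x axis, loose, at the left, low; origin at its underside. Bystander.
Mind the look-alikes: they are no part of the job. Leave any red look-alike of the dibber alone.

How it is judged:
By the outcome, as a careful person would: the job done as asked, in the order asked, and still so for the second after the job is handed in, with the robot touching nothing.
It also fails if it takes over 72 s, if anything falls off the work surface, if the arm or the gripper's body presses on something with over 40 N, if the wrist force passes 120 N, or if a joint passes its speed limit or range.

## Working session

There is one attempt and no reset: what is moved stays moved. The work goes in short steps, Python scripts to look and compute and a shell command to move; the robot and the scene stay as the last step left them, time stands still between calls to the robot, and variables do not carry over. Pictures are saved under pics/ and viewed, on a budget of 10 in all, crops included, one or two more only if the job needs it, and the job is handed in when it is done.

```bash
ls; mkdir -p pics
cat > h.py <<'E'
import numpy as np, cv2
from station import env
def world(p,mask=None):
    K=p["intrinsics"];z=p["z_map"]
    v,u=np.nonzero((z>0) if mask is None else (mask&(z>0)))
    d=z[v,u]; c=np.stack([(u-K[0,2])/K[0,0]*d,(v-K[1,2])/K[1,1]*d,d],1)
    return (c-p["t"])@p["R"],u,v
def save(p,n): cv2.imwrite(n,cv2.cvtColor(p["img"],cv2.COLOR_RGB2BGR))
E
python3 - <<'E'
from h import *
for n in("top","side"):
    p=env.snapshot(n); save(p,f"pics/{n}0.png"); print(n,p["R"].round(3).tolist(),p["t"],p["intrinsics"][0,0])
    np.savez(f"{n}0.npz",**{k:p[k] for k in("img","z_map","intrinsics","R","t")})
    for o in("dibber","stand","tray","pot","tin","mug","dibber_grip"):
        for r in env.cut_out(o,p)[:3]:
            w,_,_=world(p,r["pixels"]); print(o,round(r["conf"],2),np.round(r["centre"]),np.median(w,0).round(3) if len(w) else 0,w.min(0).round(3),w.max(0).round(3))
E
```

```text
pics
top [[-0.016, -0.999, -0.036], [-0.988, 0.021, -0.156], [0.156, 0.033, -0.987]] [0.05137644 0.60411801 1.06055858] 453.3414169298976
dibber 0.7 [406. 264.] [ 0.555 -0.156  0.118] [ 0.543 -0.181  0.004] [ 0.581 -0.135  0.128]
dibber 0.55 [452. 257.] [ 0.563 -0.263  0.112] [ 0.551 -0.32  -0.001] [ 0.585 -0.242  0.119]
dibber 0.51 [406. 315.] [ 0.433 -0.154  0.113] [ 0.419 -0.177 -0.004] [ 0.448 -0.135  0.12 ]
stand 0.74 [398. 265.] [ 0.549 -0.146  0.009] [ 0.511 -0.201 -0.004] [ 0.604 -0.112  0.123]
tray 0.73 [272. 281.] [0.549 0.172 0.005] [ 0.467  0.065 -0.003] [0.651 0.301 0.031]
tray 0.6 [155. 231.] [0.655 0.452 0.05 ] [ 0.609  0.397 -0.004] [0.716 0.524 0.1  ]
tray 0.47 [397. 270.] [ 0.549 -0.145  0.009] [ 0.514 -0.205  0.002] [ 0.606 -0.11   0.066]
pot 0.65 [405. 221.] [ 0.659 -0.167  0.055] [ 0.633 -0.194  0.003] [ 0.698 -0.141  0.062]
pot 0.2 [408. 262.] [ 0.555 -0.155  0.118] [ 0.543 -0.181  0.004] [ 0.582 -0.135  0.128]
tin 0.58 [259. 223.] [0.66 0.19 0.05] [0.638 0.167 0.013] [0.687 0.215 0.056]
tin 0.46 [499. 301.] [ 0.466 -0.389  0.011] [ 0.274 -0.419 -0.004] [ 0.563 
[... 918 characters left out ...]
554 -0.172  0.009] [ 0.513 -0.251 -0.005] [ 0.61  -0.112  0.117]
tray 0.97 [288. 243.] [0.54  0.147 0.006] [ 0.467  0.062 -0.003] [0.655 0.3   0.058]
pot 0.9 [383. 313.] [ 0.659 -0.178  0.053] [ 0.635 -0.199  0.001] [ 0.691 -0.141  0.06 ]
tin 0.66 [328. 217.] [0.663 0.177 0.042] [ 0.64   0.164 -0.001] [0.69  0.258 0.055]
mug 0.67 [299. 162.] [0.649 0.412 0.063] [ 0.61   0.393 -0.002] [0.705 0.485 0.099]
dibber_grip 0.77 [344. 312.] [ 0.557 -0.166  0.091] [ 0.545 -0.183 -0.003] [ 0.613 -0.045  0.126]
dibber_grip 0.77 [282. 331.] [ 0.432 -0.166  0.079] [ 0.42  -0.183  0.   ] [ 0.455 -0.113  0.118]
dibber_grip 0.65 [367. 354.] [ 0.564 -0.273  0.087] [ 0.552 -0.292  0.004] [ 0.582 -0.246  0.118]
```

View pics/top0.png

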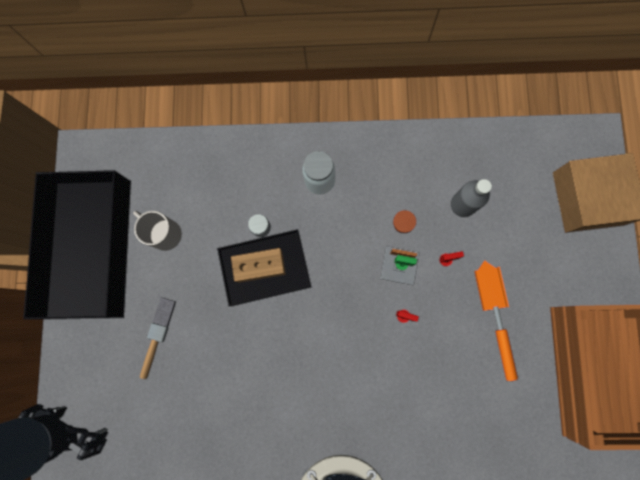

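View pics/side0.png

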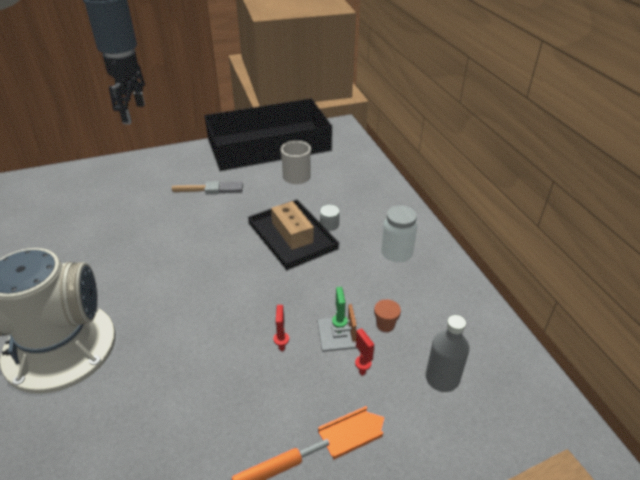

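Run:
```python
import numpy as np, cv2
def load(n):
    p=dict(np.load(n)); 
    K=p["intrinsics"];z=p["z_map"];v,u=np.mgrid[:480,:640]
    c=np.stack([(u-K[0,2])/K[0,0]*z,(v-K[1,2])/K[1,1]*z,z],2)
    return p["img"].astype(int),z>0,(c-p["t"])@p["R"]
for n in("top0.npz","side0.npz"):
    im,ok,w=load(n)
    def box(a,b,c,d,e,f): return ok&(w[...,0]>a)&(w[...,0]<b)&(w[...,1]>c)&(w[...,1]<d)&(w[...,2]>e)&(w[...,2]<f)
    m=box(.53,.585,-.2,-.12,.107,.14); r=cv2.minAreaRect((w[m][:,:2]*1000).astype(np.float32)); print(n,"griptop",m.sum(),r,np.median(w[m],0).round(4),im[m].mean(0))
    m=box(.48,.63,-.23,-.08,.004,.018); r=cv2.minAreaRect((w[m][:,:2]*1000).astype(np.float32)); print("base",m.sum(),r)
    m=box(.5,.62,-.22,-.1,.054,.075); print("upright",m.sum(), cv2.minAreaRect((w[m][:,:2]*1000).astype(np.float32)) if m.sum()>3 else 0)
    m=box(.42,.68,.03,.33,.045,.062)&(im.max(2)>110)&(w[...,0]<.632); print("block",m.sum(),cv2.minAreaRect((w[m][:,:2]*1000).astype(np.float32)))
    m=box(.42,.68,.03,.33,.017,.030)&(im.max(2)<90); print("rim",m.sum(),cv2.minAreaRect((w[m][:,:2]*1000).astype(np.float32)))
```

```text
top0.npz griptop 145 ((558.5704345703125, -157.51046752929688), (45.836029052734375, 14.933053970336914), 79.14848327636719) [ 0.5576 -0.1572  0.1223] [ 42.48275862 123.53103448  63.45517241]
base 820 ((555.157470703125, -155.04373168945312), (149.49749755859375, 147.03353881835938), 1.1602143049240112)
upright 99 ((569.3472290039062, -160.7635955810547), (58.79640579223633, 37.809932708740234), 78.07439422607422)
block 1092 ((562.158447265625, 193.6698455810547), (59.55604553222656, 119.50093841552734), 8.562907218933105)
rim 629 ((573.2972412109375, 185.6891326904297), (180.14682006835938, 210.52891540527344), 12.21650505065918)
side0.npz griptop 168 ((560.0689697265625, -159.9492645263672), (48.0993766784668, 14.315275192260742), 77.53955078125) [ 0.5583 -0.1643  0.1218] [ 83.2797619  151.23809524  98.17857143]
base 817 ((564.1312255859375, -166.4452667236328), (109.96875762939453, 142.0355224609375), 82.96499633789062)
upright 123 ((571.3847045898438, -161.25711059570312), (61.006290435791016, 38.00511932373047), 78.0716781616211)
block 762 ((564.5363159179688, 192.50486755371094), (62.28594970703125, 124.68099975585938), 8.881367683410645)
rim 691 ((579.17333984375, 184.072998046875), (188.29379272460938, 214.2948455810547), 11.895639419555664)
```

Run:
```python
from h import *
s=env.read_state(); R=np.array(s["tcp_rot"]); print(s["t"],s["position"],R.round(3).tolist(),s["joint_pos"],s["force"],s["width"])
print("tool y yaw",np.degrees(np.arctan2(R[1,1],R[0,1])))
for n in("top0.npz","side0.npz"):
    p=dict(np.load(n)); w,u,v=world(p); c=p["img"][v,u].astype(int)
    g=(c[:,1]>c[:,0]+30)&(abs(w[:,0]-.56)<.05)&(abs(w[:,1]+.16)<.06)
    for a,b in((.118,.14),(.08,.118)):
        m=g&(w[:,2]>a)&(w[:,2]<b); print(n,a,m.sum(),cv2.minAreaRect((w[m][:,:2]*1000).astype(np.float32)))
    m=(abs(w[:,0]-.556)<.12)&(abs(w[:,1]-.18)<.16)&(w[:,2]>.021)&(w[:,2]<.029)&(c.max(1)<70)&(w[:,0]<.645); print("rim",m.sum(),cv2.minAreaRect((w[m][:,:2]*1000).astype(np.float32)))
```

```text
0.8 [0.24158059 0.49409819 0.19196738] [[0.898, -0.439, -0.0], [-0.439, -0.898, -0.0], [-0.0, 0.0, -1.0]] [ 8.02473960e+01  1.46171496e+01  6.19889830e+00 -1.16359271e-03
 -8.15823933e+01 -1.63055001e+01] [-0.41677493 -0.09416193 -0.86543059] 0.9982844077515522
tool y yaw -116.05827444484423
top0.npz 0.118 122 ((559.1033325195312, -156.67210388183594), (43.982994079589844, 14.45406436920166), 76.77840423583984)
top0.npz 0.08 49 ((558.2833251953125, -155.43927001953125), (41.880821228027344, 13.756226539611816), 82.63410949707031)
rim 456 ((561.8518676757812, 183.4476318359375), (155.8447265625, 208.93873596191406), 12.21385383605957)
side0.npz 0.118 125 ((559.818359375, -159.23419189453125), (46.71143341064453, 13.455198287963867), 78.48579406738281)
side0.npz 0.08 105 ((553.2589721679688, -163.82704162597656), (11.04981517791748, 39.97560119628906), 5.319514751434326)
rim 294 ((561.6060791015625, 179.2106475830078), (151.78903198242188, 212.12225341796875), 11.948078155517578)
```

```bash
python3 -m creep '[[317.5,-652,0,-76,-1],[317.5,-652,0,-76,-1],[317.5,-652,0,-76,-1],[317.5,-652,0,-76,-1],[317.5,-652,0,-76,-1],[317.5,-652,0,-76,-1],[317.5,-652,0,-76,-1],[317.5,-652,0,-76,-1],[317.5,-652,0,-76,-1],[317.5,-652,0,-76,-1],[317.5,-652,0,-76,-1],[317.5,-652,0,-76,-1],[317.5,-652,0,-76,-1],[317.5,-652,0,-76,-1],[317.5,-652,0,-76,-1],[317.5,-652,0,-76,-1],[317.5,-652,0,-76,-1],[317.5,-652,-15,-76,-1],[317.5,-652,-15,-76,-1]]'
```

```text
t: 2.7
position: [0.5578, -0.1564, 0.1756]
tcp_rot: [[-0.208, -0.978, -0.003], [-0.978, 0.208, 0.001], [-0.001, 0.003, -1.0]]
force: [0.1, 0.5, -0.6]
width: 1.003
```

```bash
python3 -m creep '[[0,0,-20,0,-1],[0,0,-40,0,-1],[0,0,-55,0,-1],[0,0,-70,0,-1],[0,0,-80,0,-1],[0,0,-90,0,-1],[0,0,-96,0,-1],[0,0,-98,0,-1],[0,0,-98,0,-1]]'
python3 - <<'E'
from h import *
p=env.snapshot("side"); cv2.imwrite("pics/s1.png",cv2.resize(cv2.cvtColor(p["img"][230:390,250:450],cv2.COLOR_RGB2BGR),None,fx=3.5,fy=3.5,interpolation=2))
E
```

```text
t: 3.6
position: [0.5592, -0.1579, 0.0791]
tcp_rot: [[-0.209, -0.978, 0.0], [-0.978, 0.209, -0.0], [0.0, -0.0, -1.0]]
force: [-0.1, 0.1, 0.4]
width: 0.998
```

View pics/s1.png

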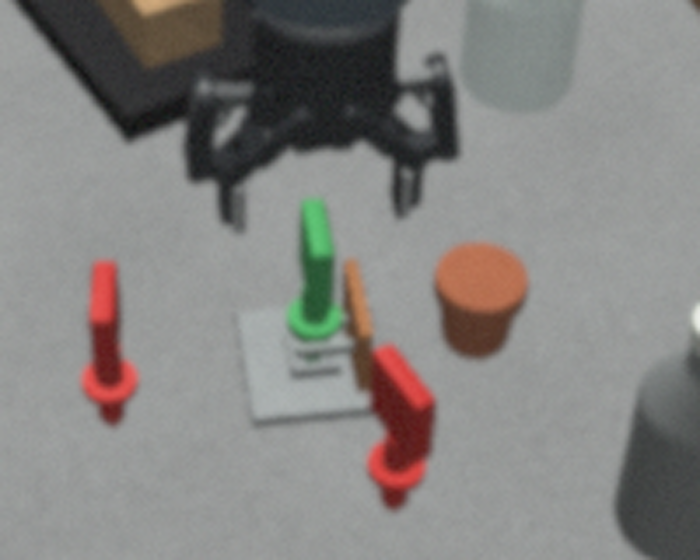

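Run:
```python
from h import *
def proj(p,X): c=p["R"]@np.array(X)+p["t"]; return (p["intrinsics"]@c)[:2]/c[2]
for n in("side","top"):
    p=env.snapshot(n)
    for X in([.5592,-.1579,.0791],[.5592,-.1579,.0921],[.5592,-.1579,.123],[.5592,-.1579,.073]):print(n,X,proj(p,X).round(1), ((proj(p,X)-[250,230])*3.5).round())
    w,u,v=world(p); c=p["img"][v,u].astype(int)
    g=(c.max(1)<75)&(abs(w[:,0]-.56)<.1)&(abs(w[:,1]+.16)<.06)&(w[:,2]>.06)&(w[:,2]<.25)
    for z in np.arange(.08,.2,.01):
        m=g&(w[:,2]>z)&(w[:,2]<z+.01)
        if m.sum(): print(round(z,3),m.sum(),w[m].min(0).round(3),w[m].max(0).round(3),np.median(w[m],0).round(3))
    g=(c[:,1]>c[:,0]+30)&(abs(w[:,0]-.56)<.05)&(abs(w[:,1]+.16)<.06); print(w[g].min(0),w[g].max(0))
    cv2.imwrite(f"pics/{n}2.png",cv2.resize(cv2.cvtColor(p["img"][190:330,320:500],cv2.COLOR_RGB2BGR),None,fx=4,fy=4,interpolation=2))
print(env.read_state()["position"],env.read_state()["t"])
```

```text
side [0.5592, -0.1579, 0.0791] [339.2 308.8] [312. 276.]
side [0.5592, -0.1579, 0.0921] [339.4 304.5] [313. 261.]
side [0.5592, -0.1579, 0.123] [339.8 293.8] [314. 223.]
side [0.5592, -0.1579, 0.073] [339.1 310.8] [312. 283.]
0.13 1 [ 0.602 -0.172  0.139] [ 0.602 -0.172  0.139] [ 0.602 -0.172  0.139]
0.14 27 [ 0.505 -0.18   0.14 ] [ 0.613 -0.152  0.15 ] [ 0.602 -0.17   0.146]
0.15 31 [ 0.504 -0.181  0.15 ] [ 0.612 -0.152  0.16 ] [ 0.6   -0.167  0.157]
0.16 20 [ 0.505 -0.179  0.16 ] [ 0.61  -0.152  0.169] [ 0.556 -0.16   0.164]
0.17 58 [ 0.499 -0.184  0.17 ] [ 0.622 -0.141  0.18 ] [ 0.513 -0.161  0.177]
0.18 204 [ 0.487 -0.187  0.18 ] [ 0.629 -0.136  0.19 ] [ 0.519 -0.161  0.184]
0.19 211 [ 0.487 -0.186  0.19 ] [ 0.626 -0.136  0.2  ] [ 0.541 -0.166  0.197]
[ 0.54458374 -0.18329675  0.00687222] [ 0.57660858 -0.11512803  0.12574432]
top [0.5592, -0.1579, 0.0791] [404.1 261.6] [539. 111.]
top [0.5592, -0.1579, 0.0921] [405.  260.9] [542. 108.]
top [0.5592, -0.1579, 0.123] [407.  259.2] [549. 102.]
top [0.5592, -0.1579, 0.073] [403.8 261.9] [538. 112.]
0.08 1 [ 0.553 -0.152  0.084] [ 0.553 -0.152  0.084] [ 0.553 -0.152  0.084]
0.09 3 [ 0.554 -0.148  0.091] [ 0.556 -0.139  0.099] [ 0.555 -0.146  0.097]
0.1 3 [ 0.553 -0.15   0.101] [ 0.556 -0.14   0.107] [ 0.555 -0.142  0.103]
0.11 2 [ 0.555 -0.146  0.111] [ 0.555 -0.144  0.111] [ 0.555 -0.145  0.111]
0.12 1 [ 0.556 -0.145  0.122] [ 0.556 -0.145  0.122] [ 0.556 -0.145  0.122]
0.15 2 [ 0.506 -0.14   0.15 ] [ 0.519 -0.139  0.155] [ 0.512 -0.139  0.152]
0.16 1 [ 0.517 -0.147  0.169] [ 0.517 -0.147  0.169] [ 0.517 -0.147  0.169]
0.17 11 [ 0.506 -0.149  0.17 ] [ 0.519 -0.135  0.18 ] [ 0.512 -0.137  0.178]
0.18 25 [ 0.488 -0.151  0.182] [ 0.516 -0.131  0.19 ] [ 0.508 -0.139  0.186]
0.19 42 [ 0.486 -0.161  0.191] [ 0.534 -0.131  0.2  ] [ 0.519 -0.141  0.197]
[ 0.53225329 -0.16655045  0.0133377 ] [ 0.56169475 -0.13469755  0.21029853]
[ 0.55948085 -0.15801619  0.07958132] 3.75
```

View pics/top2.png

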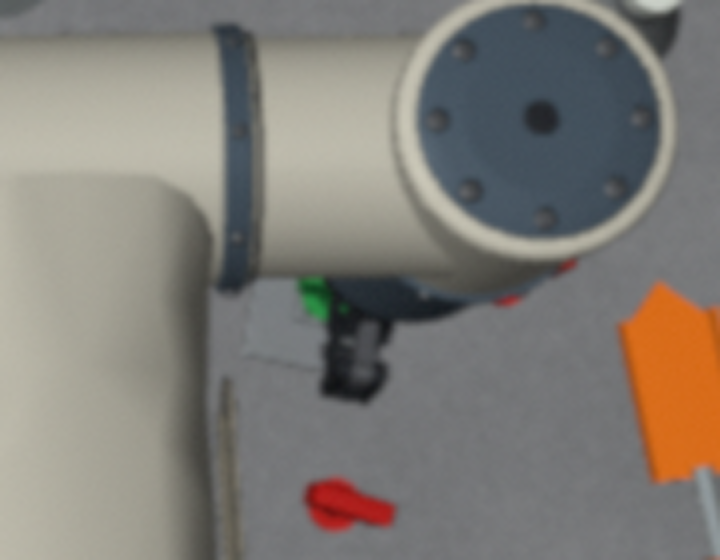

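Run:
```python
from h import *
def proj(p,X): c=p["R"]@np.array(X)+p["t"]; return (p["intrinsics"]@c)[:2]/c[2]
p=dict(np.load("side0.npz"))
print([proj(p,[.2416,.4941,z]).round(1) for z in(.192,.205,.24,.26)])
for q,a in((p,(.2416,.4941)),(env.snapshot("side"),(.5592,-.1579))):
    w,u,v=world(q); c=q["img"][v,u].astype(int)
    m=(c.max(1)<75)&(np.hypot(w[:,0]-a[0],w[:,1]-a[1])<.08)&(w[:,2]>.08)
    z=w[m][:,2]; i=np.argsort(z)[:12]; print("lowest",w[m][i].round(3).tolist(), u[m][i],v[m][i])
```

```text
[array([137.7, 132.3]), array([136.6, 127.8]), array([133.5, 115.5]), array([131.7, 108.3])]
lowest [[0.262, 0.537, 0.242], [0.219, 0.455, 0.243], [0.265, 0.531, 0.245], [0.26, 0.532, 0.245], [0.217, 0.456, 0.245], [0.267, 0.529, 0.246], [0.269, 0.527, 0.246], [0.219, 0.453, 0.247], [0.226, 0.45, 0.247], [0.268, 0.532, 0.247], [0.27, 0.531, 0.247], [0.258, 0.535, 0.247]] [140 125 141 139 124 142 143 125 128 142 143 138] [106 123 106 106 122 106 106 122 122 105 105 105]
lowest [[0.601, -0.173, 0.14], [0.602, -0.171, 0.141], [0.602, -0.177, 0.141], [0.611, -0.175, 0.142], [0.507, -0.154, 0.142], [0.509, -0.155, 0.142], [0.602, -0.17, 0.143], [0.51, -0.156, 0.143], [0.601, -0.177, 0.144], [0.509, -0.155, 0.145], [0.511, -0.153, 0.145], [0.51, -0.156, 0.146]] [363 363 364 368 314 315 363 316 364 315 316 316] [288 287 289 287 292 292 286 292 288 291 290 291]
```

Run:
```python
from h import *
q=env.snapshot("side")
w,u,v=world(q)
m=(np.hypot(w[:,0]-.559,w[:,1]+.158)<.075)&(w[:,2]>.075)&(w[:,2]<.15)&(abs(w[:,0]-.559)>.025)
for a,b,x,c in zip(u[m],v[m],w[m].round(3).tolist(),q["img"][v[m],u[m]].tolist()):
    if x[2]<.14: print(a,b,x,c)
cv2.imwrite("pics/s3.png",cv2.resize(cv2.cvtColor(q["img"][240:330,290:390],cv2.COLOR_RGB2BGR),None,fx=6,fy=6,interpolation=2))
```

```text
362 284 [0.605, -0.16, 0.138] [84, 87, 87]
362 285 [0.603, -0.164, 0.139] [86, 85, 88]
362 286 [0.603, -0.164, 0.136] [87, 88, 88]
362 287 [0.603, -0.165, 0.134] [94, 95, 94]
368 288 [0.611, -0.174, 0.138] [91, 92, 92]
369 288 [0.614, -0.174, 0.137] [108, 109, 109]
363 289 [0.602, -0.172, 0.136] [75, 75, 74]
363 290 [0.601, -0.174, 0.135] [91, 93, 91]
364 290 [0.602, -0.178, 0.139] [76, 78, 76]
365 290 [0.604, -0.178, 0.138] [91, 94, 94]
366 290 [0.605, -0.179, 0.139] [110, 112, 111]
363 291 [0.601, -0.175, 0.133] [107, 110, 108]
364 291 [0.602, -0.178, 0.136] [96, 98, 99]
365 291 [0.605, -0.175, 0.133] [105, 108, 109]
366 291 [0.606, -0.178, 0.135] [120, 123, 123]
317 295 [0.512, -0.156, 0.134] [111, 115, 113]
318 295 [0.513, -0.16, 0.138] [100, 103, 102]
319 295 [0.515, -0.159, 0.136] [108, 109, 109]
```

View pics/s3.png

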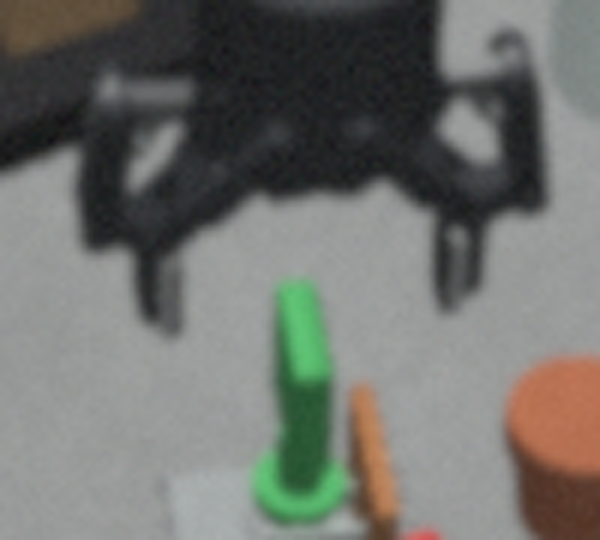

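```bash
python3 -m creep '[[0,0,0,0,0.3],[0,0,0,0,0.3],[0,0,0,0,0.3],[0,0,0,0,0.3],[0,0,0,0,0.3],[0,0,0,0,0.3]]'
python3 - <<'E'
from h import *
q=env.snapshot("side")
cv2.imwrite("pics/s4.png",cv2.resize(cv2.cvtColor(q["img"][240:330,290:390],cv2.COLOR_RGB2BGR),None,fx=6,fy=6,interpolation=2))
s=env.read_state();print(s["joint_pos"],s["t"])
E
```

```text
t: 4.45
position: [0.5591, -0.1579, 0.079]
tcp_rot: [[-0.209, -0.978, 0.0], [-0.978, 0.209, -0.0], [0.0, -0.0, -1.0]]
force: [0.5, -0.1, 0.0]
width: 0.345
[-3.56351876e-01  2.13453290e+01 -1.06640117e+00  1.34552622e-03
 -6.75909069e+01 -1.16987319e+01] 4.5
```

View pics/s4.png

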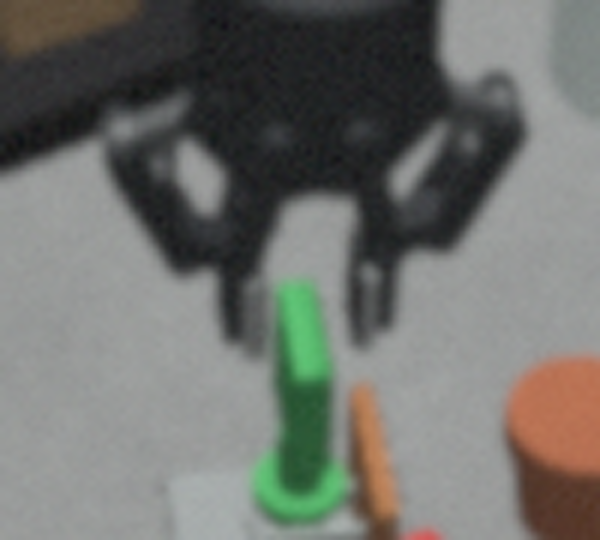

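```bash
python3 -m creep '[[0,0,-4,0,0.3],[0,0,-8,0,0.3],[0,0,-12,0,0.3],[0,0,-15,0,0.3],[0,0,-15,0,0.3]]'
python3 - <<'E'
from h import *
q=env.snapshot("side")
cv2.imwrite("pics/s5.png",cv2.resize(cv2.cvtColor(q["img"][240:330,290:390],cv2.COLOR_RGB2BGR),None,fx=6,fy=6,interpolation=2))
s=env.read_state();print(s["force"],s["t"])
E
```

```text
t: 5.0
position: [0.5586, -0.1579, 0.0632]
tcp_rot: [[-0.209, -0.978, -0.001], [-0.978, 0.209, 0.0], [0.0, 0.001, -1.0]]
force: [0.5, 0.1, 0.0]
width: 0.349
[ 0.46331462  0.74880519 -0.94518816] 5.05
```

View pics/s5.png

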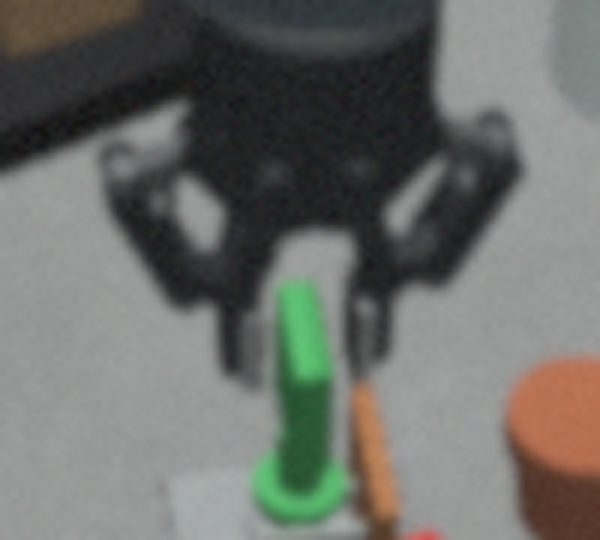

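```bash
python3 -m creep '[[0,0,-5,0,0.3],[0,0,-10,0,0.3],[0,0,-14,0,0.3],[0,0,-17,0,0.3],[0,0,-18,0,0.3],[0,0,-18,0,1],[0,0,-18,0,1],[0,0,-18,0,1],[0,0,-18,0,1],[0,0,-18,0,1],[0,0,-18,0,1],[0,0,-18,0,1]]'
```

```text
t: 6.25
position: [0.5592, -0.1579, 0.046]
tcp_rot: [[-0.209, -0.978, 0.0], [-0.978, 0.209, -0.0], [-0.0, -0.0, -1.0]]
force: [0.3, -0.2, 0.4]
width: 0.158
```

```bash
python3 -m creep '[[0,0,3,0,1],[0,0,8,0,1],[0,0,15,0,1],[0,0,25,0,1],[0,0,38,0,1],[0,0,55,0,1],[0,0,70,0,1],[0,0,82,0,1],[0,30,82,0,1],[-10,70,82,3,1],[-20,120,82,6,1],[-30,170,82,10,1],[-40,220,82,14,1],[-46,270,82,18,1],[-50,315,82,21,1],[-51,345,82,21,1],[-51,366,82,21,1],[-51,375,82,21,1],[-51,378,82,21,1],[-51,378,82,21,1]]'
python3 - <<'E'
from h import *
p=env.snapshot("side");t=env.snapshot("top")
a=cv2.resize(cv2.cvtColor(p["img"][180:280,220:360],cv2.COLOR_RGB2BGR),None,fx=5.6,fy=5.6,interpolation=2)
cv2.imwrite("pics/s6.png",a)
w,u,v=world(p);c=p["img"][v,u].astype(int);g=(c[:,1]>c[:,0]+30)&(c[:,1]>c[:,2]+20)&(w[:,1]>.1)
print(g.sum(),w[g].min(0),w[g].max(0),np.median(w[g],0)); s=env.read_state(); print(s["force"],s["ft_torque"],s["position"])
E
```

```text
t: 8.25
position: [0.5082, 0.2197, 0.1282]
tcp_rot: [[0.155, -0.988, 0.0], [-0.988, -0.155, -0.0], [0.0, -0.0, -1.0]]
force: [-0.3, 0.0, -0.2]
width: 0.158
281 [0.49440262 0.19107365 0.00153484] [0.53791122 0.41133461 0.22317763] [0.50891135 0.20914999 0.15825985]
[-0.75817175 -0.49774037 -0.13579942] [-0.00926202  0.01431348 -0.00945888] [0.50821483 0.2191814  0.12820988]
```

View pics/s6.png

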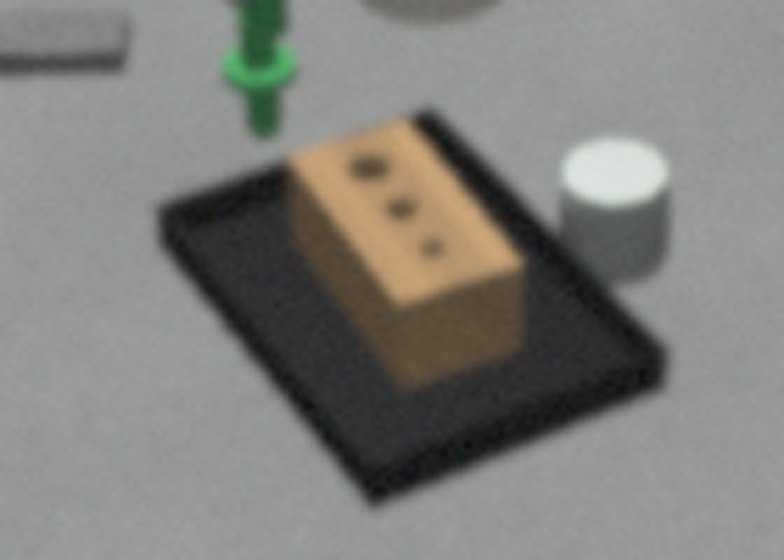

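```bash
python3 - <<'E'
from h import *
p=env.snapshot("side")
for z in(.08,.09,.1):
    c=p["R"]@np.array([.5082,.2195,z])+p["t"]; print(z,(p["intrinsics"]@c)[:2]/c[2])
E
python3 -m creep '[[0,0,-15,0,1],[0,0,-30,0,1],[0,0,-42,0,1],[0,0,-50,0,1],[0,0,-54,0,1],[0,0,-54,0,1],[0,0,-54,0,1]]'
```

```text
0.08 [266.53995717 206.54961271]
0.09 [266.28757979 203.34656039]
0.1 [266.03269641 200.11170312]
t: 9.1
position: [0.5085, 0.2202, 0.0745]
tcp_rot: [[0.156, -0.988, 0.001], [-0.988, -0.156, 0.0], [-0.0, -0.001, -1.0]]
force: [0.3, -0.2, 0.4]
width: 0.155
```

```bash
python3 -m creep '[[1,0.2,0,0,1],[2,0.3,0,0,1],[3,0.5,0,0,1],[4,0.6,0,0,1],[5,0.8,0,0,1],[6,0.9,0,0,1],[7,1.1,0,0,1],[8,1.2,0,0,1],[8.5,1.3,0,0,1],[9,1.4,0,0,1],[9,1.4,0,0,1]]'
```

```text
t: 10.2
position: [0.5171, 0.2215, 0.0739]
tcp_rot: [[0.155, -0.988, -0.0], [-0.988, -0.155, -0.0], [0.0, 0.0, -1.0]]
force: [-0.1, 0.4, -1.0]
width: 0.158
```

```bash
python3 -m creep '[[0.5,0.1,0,0,1],[1,0.15,0,0,1],[1.5,0.2,0,0,1],[2,0.3,0,0,1],[2,0.3,0,0,1]]'; python3 -m creep '[[0.5,0.1,0,0,1],[1,0.15,0,0,1],[1,0.15,0,0,1]]'
```

```text
t: 10.7
position: [0.5191, 0.2218, 0.074]
tcp_rot: [[0.155, -0.988, 0.0], [-0.988, -0.155, 0.0], [-0.0, -0.0, -1.0]]
force: [-0.6, 0.1, -0.4]
width: 0.158
t: 11.0
position: [0.52, 0.2219, 0.0739]
tcp_rot: [[0.155, -0.988, -0.0], [-0.988, -0.155, -0.0], [0.0, 0.0, -1.0]]
force: [-0.7, -0.2, -0.4]
width: 0.153
```

```bash
python3 -m creep '[[0.3,0,0,0,1],[0.6,0.1,0,0,1],[0.6,0.1,0,0,1]]'; python3 -m creep '[[0.3,0,0,0,1],[0.6,0.1,0,0,1],[0.6,0.1,0,0,1]]'
```

```text
t: 11.3
position: [0.5202, 0.2219, 0.0739]
tcp_rot: [[0.155, -0.988, -0.001], [-0.988, -0.155, -0.0], [0.0, 0.001, -1.0]]
force: [-2.2, 0.9, 0.7]
width: 0.151
t: 11.6
position: [0.5204, 0.2219, 0.0738]
tcp_rot: [[0.155, -0.988, -0.002], [-0.988, -0.155, -0.001], [0.0, 0.002, -1.0]]
force: [-5.4, 0.1, 2.3]
width: 0.16
```

```bash
python3 -m creep '[[-0.2,0,0,0,1],[-0.2,0,0,0,1],[-0.2,0,0,0,1],[-0.2,0,0,0,1],[-0.2,0,0,0,1]]'; python3 -c "
from h import *
s=env.read_state();print(s['force'],s['position'],s['ft_torque'])"
```

```text
t: 12.1
position: [0.5205, 0.2219, 0.0738]
tcp_rot: [[0.155, -0.988, -0.001], [-0.988, -0.155, -0.0], [0.0, 0.001, -1.0]]
force: [-4.9, 0.2, 3.7]
width: 0.152
[-4.94616937  0.17582811  3.74787985] [0.52045173 0.22192809 0.07382738] [-0.16155223  2.26285076  0.02062725]
```

```bash
python3 -m creep '[[-2,-0.3,0,0,1],[-5,-0.8,0,0,1],[-9.9,-1.5,0,0,1],[-8,-15,0,0,1],[-5,-35,0,0,1],[-2,-55,0,0,1],[0.8,-66,0,0,1],[0.8,-70.7,0,0,1],[2,-70.5,0,0,1],[3,-70.3,0,0,1],[4,-70.2,0,0,1],[5,-70,0,0,1],[6,-69.9,0,0,1],[7,-69.8,0,0,1],[7.5,-69.7,0,0,1],[8,-69.6,0,0,1],[8,-69.6,0,0,1]]'
```

```text
t: 13.8
position: [0.5291, 0.1525, 0.074]
tcp_rot: [[0.155, -0.988, -0.0], [-0.988, -0.155, -0.0], [0.0, 0.0, -1.0]]
force: [0.2, 0.7, -0.2]
width: 0.154
```

```bash
python3 -m creep '[[0.5,0.1,0,0,1],[1,0.2,0,0,1],[1,0.2,0,0,1]]'
```

```text
t: 14.1
position: [0.5301, 0.1528, 0.074]
tcp_rot: [[0.155, -0.988, 0.0], [-0.988, -0.155, 0.0], [-0.0, -0.0, -1.0]]
force: [-1.0, 0.7, -0.1]
width: 0.158
```

```bash
python3 -m creep '[[0.3,0,0,0,1],[0.6,0.1,0,0,1],[0.6,0.1,0,0,1]]'; python3 -m creep '[[0.3,0,0,0,1],[0.3,0,0,0,1]]'
```

```text
t: 14.4
position: [0.5304, 0.1528, 0.0739]
tcp_rot: [[0.155, -0.988, -0.001], [-0.988, -0.155, -0.0], [0.0, 0.001, -1.0]]
force: [-0.6, -0.2, -0.7]
width: 0.157
t: 14.6
position: [0.5306, 0.1528, 0.0739]
tcp_rot: [[0.155, -0.988, -0.001], [-0.988, -0.155, -0.0], [0.0, 0.001, -1.0]]
force: [-2.4, -0.6, 0.6]
width: 0.156
```

```bash
python3 -m creep '[[0.3,0,0,0,1],[0.5,0.1,0,0,1],[0.5,0.1,0,0,1],[0.5,0.1,0,0,1],[0.5,0.1,0,0,1],[0.5,0.1,0,0,1]]'
```

```text
t: 15.2
position: [0.5308, 0.1528, 0.0738]
tcp_rot: [[0.155, -0.988, -0.001], [-0.988, -0.155, -0.0], [0.0, 0.001, -1.0]]
force: [-5.7, -0.2, 2.7]
width: 0.153
```

```bash
python3 -m creep '[[-2,-0.3,0,0,1],[-5,-0.8,0,0,1],[-9.9,-1.5,0,0,1],[-8,-15,0,0,1],[-6,-30,0,0,1],[-3.8,-46,0,0,1],[10,-44,0,0,1],[25,-42,0,0,1],[38,-39.8,0,0,1],[43.7,-38.9,0,0,1],[43.5,-38,0,0,1],[43.4,-37,0,0,1],[43.3,-36,0,0,1],[43.1,-35,0,0,1],[43,-34,0,0,1],[42.8,-33,0,0,1],[42.7,-32,0,0,1],[42.6,-31.5,0,0,1],[42.5,-31,0,0,1],[42.5,-31,0,0,1]]'
```

```text
t: 17.2
position: [0.574, 0.122, 0.074]
tcp_rot: [[0.156, -0.988, -0.0], [-0.988, -0.156, -0.0], [0.0, 0.0, -1.0]]
force: [-1.2, -0.8, -0.6]
width: 0.152
```

```bash
python3 -m creep '[[-0.1,0.5,0,0,1],[-0.1,1,0,0,1],[-0.2,1.5,0,0,1],[-0.2,1.5,0,0,1]]'
```

```text
t: 17.6
position: [0.5738, 0.1235, 0.074]
tcp_rot: [[0.155, -0.988, -0.0], [-0.988, -0.155, -0.0], [0.0, 0.0, -1.0]]
force: [0.7, -0.3, -0.7]
width: 0.156
```

```bash
python3 -m creep '[[-0.1,0.5,0,0,1],[-0.1,1,0,0,1],[-0.1,1,0,0,1]]'; python3 -m creep '[[0,0.4,0,0,1],[-0.1,0.8,0,0,1],[-0.1,0.8,0,0,1]]'
```

```text
t: 17.9
position: [0.5737, 0.1245, 0.074]
tcp_rot: [[0.156, -0.988, -0.0], [-0.988, -0.156, -0.0], [0.0, 0.0, -1.0]]
force: [-0.5, 0.1, -0.4]
width: 0.155
t: 18.2
position: [0.5736, 0.1253, 0.074]
tcp_rot: [[0.155, -0.988, -0.0], [-0.988, -0.155, -0.0], [0.0, 0.0, -1.0]]
force: [-1.4, -0.9, -0.9]
width: 0.155
```

```bash
python3 -m creep '[[0,0.3,0,0,1],[-0.1,0.6,0,0,1],[-0.1,0.6,0,0,1]]'; python3 -m creep '[[0,0.3,0,0,1],[-0.1,0.5,0,0,1],[-0.1,0.5,0,0,1]]'
```

```text
t: 18.5
position: [0.5735, 0.1259, 0.074]
tcp_rot: [[0.156, -0.988, 0.0], [-0.988, -0.156, 0.0], [-0.0, -0.0, -1.0]]
force: [0.5, 0.6, -0.3]
width: 0.158
t: 18.8
position: [0.5734, 0.1263, 0.074]
tcp_rot: [[0.156, -0.988, 0.0], [-0.988, -0.156, -0.0], [0.0, 0.0, -1.0]]
force: [0.7, 0.1, -0.7]
width: 0.155
```

```bash
python3 -m creep '[[0,0.3,0,0,1],[-0.1,0.5,0,0,1],[-0.1,0.5,0,0,1]]'; python3 -m creep '[[0,0.3,0,0,1],[-0.1,0.5,0,0,1],[-0.1,0.5,0,0,1]]'
```

```text
t: 19.1
position: [0.5734, 0.1265, 0.074]
tcp_rot: [[0.155, -0.988, 0.0], [-0.988, -0.155, -0.0], [0.001, -0.0, -1.0]]
force: [0.5, -1.8, -0.2]
width: 0.159
t: 19.4
position: [0.5733, 0.1268, 0.074]
tcp_rot: [[0.155, -0.988, 0.0], [-0.988, -0.155, -0.001], [0.001, 0.0, -1.0]]
force: [1.2, -4.5, -0.4]
width: 0.155
```

```bash
python3 -m creep '[[0,-0.1,0,0,1],[0,-0.1,0,0,1],[0,-0.1,0,0,1],[0,-0.1,0,0,1],[0,-0.1,0,0,1]]'; python3 -c "
from h import *
s=env.read_state();print(s['force'],s['position'])"
```

```text
t: 19.9
position: [0.5732, 0.127, 0.074]
tcp_rot: [[0.155, -0.988, 0.0], [-0.988, -0.155, -0.0], [0.0, 0.0, -1.0]]
force: [1.9, -5.5, -0.4]
width: 0.153
[ 1.85278453 -5.53057061 -0.4472296 ] [0.57323753 0.12695602 0.07402514]
```

```bash
python3 -m creep '[[0.3,-2,0,0,1],[0.8,-5,0,0,1],[1.5,-10,0,0,1],[1.5,-10,12,0,1],[1.5,-10,24,0,1],[1.5,-10,32,0,1],[1.5,0,32,0,1],[-2,20,32,0,1],[-6,45,32,0,1],[-11,70,32,0,1],[-14,88,32,0,1],[-15.6,97,32,0,1],[-15.6,99.6,32,0,1],[-15.6,99.6,32,0,1],[-15.6,99.6,32,0,1]]'
python3 - <<'E'
from h import *
s=env.read_state();print(s["force"],s["position"],s["ft_torque"])
p=env.snapshot("side")
cv2.imwrite("pics/s7.png",cv2.resize(cv2.cvtColor(p["img"][180:280,220:360],cv2.COLOR_RGB2BGR),None,fx=5.6,fy=5.6,interpolation=2))
E
```

```text
t: 21.4
position: [0.5578, 0.2261, 0.106]
tcp_rot: [[0.155, -0.988, -0.0], [-0.988, -0.155, -0.0], [0.0, 0.0, -1.0]]
force: [-0.0, 0.1, -0.8]
width: 0.15
[-0.0364543   0.07503772 -0.78962206] [0.55775459 0.22612467 0.10598691] [-0.02416802  0.02993522  0.00865449]
```

View pics/s7.png

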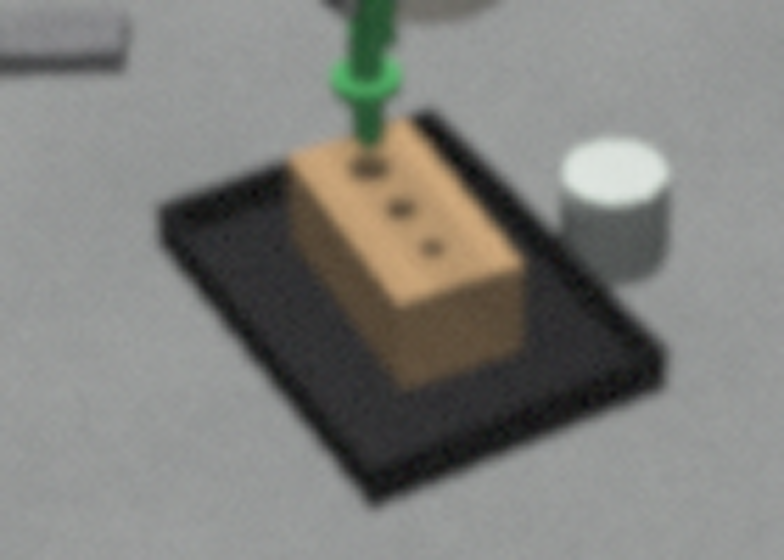

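```bash
python3 -m creep '[[-0.1,1,0,0,1],[-0.1,1,-4,0,1],[-0.1,1,-8,0,1],[-0.1,1,-10,0,1],[-0.1,1,-11,0,1],[-0.1,1,-12,0,1],[-0.1,1,-13,0,1],[-0.1,1,-14,0,1],[-0.1,1,-15,0,1],[-0.1,1,-16,0,1],[-0.1,1,-16,0,1]]'
```

```text
t: 22.55
position: [0.5574, 0.2278, 0.0898]
tcp_rot: [[0.155, -0.988, -0.0], [-0.988, -0.155, -0.0], [0.0, 0.0, -1.0]]
force: [-0.2, 0.2, -0.5]
width: 0.157
```

```bash
python3 -m creep '[[0.2,-0.5,0,0,1],[0.2,-0.5,-1,0,1],[0.2,-0.5,-2,0,1],[0.2,-0.5,-3,0,1],[0.2,-0.5,-4,0,1],[0.2,-0.5,-5,0,1],[0.2,-0.5,-6,0,1],[0.2,-0.5,-6,0,1]]'
```

```text
t: 23.35
position: [0.5576, 0.2273, 0.0838]
tcp_rot: [[0.155, -0.988, -0.0], [-0.988, -0.155, -0.0], [0.0, 0.0, -1.0]]
force: [-0.2, 0.4, 0.3]
width: 0.154
```

```bash
python3 -m creep '[[0,0,-1,0,1],[0,0,-2,0,1],[0,0,-3,0,1],[0,0,-4,0,1],[0,0,-5,0,1],[0,0,-6,0,1],[0,0,-7,0,1],[0,0,-8,0,1],[0,0,-8,0,1]]'
```

```text
t: 24.25
position: [0.5576, 0.2273, 0.0758]
tcp_rot: [[0.155, -0.988, -0.0], [-0.988, -0.155, -0.0], [0.0, 0.0, -1.0]]
force: [0.1, -0.0, -0.0]
width: 0.157
```

Free-running. Home is expected at TCP z ≈ 0.059.

```bash
python3 -m creep '[[0,0,-1,0,1],[0,0,-2,0,1],[0,0,-3,0,1],[0,0,-4,0,1],[0,0,-5,0,1],[0,0,-6,0,1],[0,0,-7,0,1],[0,0,-8,0,1],[0,0,-9,0,1],[0,0,-10,0,1],[0,0,-11,0,1],[0,0,-12,0,1],[0,0,-13,0,1],[0,0,-13,0,1]]'; python3 -m creep '[[0,0,-0.7,0,1],[0,0,-1.4,0,1],[0,0,-2,0,1],[0,0,-2,0,1]]'
```

```text
t: 25.65
position: [0.5576, 0.2273, 0.0628]
tcp_rot: [[0.155, -0.988, -0.0], [-0.988, -0.155, -0.0], [0.0, 0.0, -1.0]]
force: [0.7, -0.5, -0.9]
width: 0.154
t: 26.05
position: [0.5576, 0.2273, 0.0609]
tcp_rot: [[0.155, -0.988, -0.0], [-0.988, -0.155, -0.0], [0.0, 0.0, -1.0]]
force: [0.3, -0.5, -0.3]
width: 0.16
```

```bash
python3 -m creep '[[0,0,-0.5,0,1],[0,0,-1,0,1],[0,0,-1,0,1]]'; python3 -m creep '[[0,0,-0.4,0,1],[0,0,-0.8,0,1],[0,0,-0.8,0,1]]'
```

```text
t: 26.35
position: [0.5576, 0.2273, 0.0599]
tcp_rot: [[0.155, -0.988, -0.0], [-0.988, -0.155, -0.0], [0.0, 0.0, -1.0]]
force: [-0.2, -0.2, 0.1]
width: 0.152
t: 26.65
position: [0.5576, 0.2273, 0.0591]
tcp_rot: [[0.155, -0.988, -0.0], [-0.988, -0.155, -0.0], [0.0, 0.0, -1.0]]
force: [0.6, 1.5, 0.1]
width: 0.158
```

```bash
python3 -m creep '[[0,0,-0.3,0,1],[0,0,-0.6,0,1],[0,0,-0.6,0,1]]'; python3 -m creep '[[0,0,-0.2,0,1],[0,0,-0.4,0,1],[0,0,-0.4,0,1]]'
```

```text
t: 26.95
position: [0.5578, 0.2273, 0.059]
tcp_rot: [[0.156, -0.988, 0.0], [-0.988, -0.156, 0.0], [-0.0, -0.0, -1.0]]
force: [-0.9, -0.2, 2.9]
width: 0.153
t: 27.25
position: [0.5578, 0.2274, 0.059]
tcp_rot: [[0.156, -0.988, 0.001], [-0.988, -0.156, 0.0], [-0.0, -0.001, -1.0]]
force: [-2.9, -0.6, 6.3]
width: 0.157
```

```bash
python3 -m creep '[[0,0,0.3,0,1],[0,0,0.3,0,1],[0,0,0.3,0,0.5],[0,0,0.3,0,0.3],[0,0,0.3,0,0.2],[0,0,0.3,0,0],[0,0,0.3,0,0],[0,0,0.3,0,0],[0,0,0.3,0,0]]'; python3 -m creep '[[0,0,5,0,0],[0,0,12,0,0],[0,0,25,0,0],[0,0,40,0,0],[0,0,60,0,0],[0,0,80,0,0],[0,0,110,0,0],[-20,-40,120,0,0],[-60,-80,120,0,0],[-100,-130,120,0,0],[-120,-180,120,0,0],[-120,-200,120,0,0],[-120,-200,120,0,0],[-120,-200,120,0,0]]'
python3 - <<'E'
from h import *
p=env.snapshot("side")
cv2.imwrite("pics/s8.png",cv2.resize(cv2.cvtColor(p["img"][140:290,220:420],cv2.COLOR_RGB2BGR),None,fx=4,fy=4,interpolation=2))
for n in("side","top"):
    q=env.snapshot(n) if n=="top" else p
    w,u,v=world(q);c=q["img"][v,u].astype(int);g=(c[:,1]>c[:,0]+30)&(c[:,1]>c[:,2]+20)&(np.hypot(w[:,0]-.558,w[:,1]-.227)<.06)
    m=g&(w[:,2]>np.percentile(w[g][:,2],99)-.006); print(n,g.sum(),w[g].max(0),np.median(w[m],0))
    o=dict(np.load(n+"0.npz")); w0,_,_=world(o)
    d=(abs(q["img"].astype(int)-o["img"].astype(int)).max(2)>50).astype(np.uint8); k,_,st,ce=cv2.connectedComponentsWithStats(d)
    print([(st[i].tolist()) for i in range(1,k) if st[i,4]>8])
E
```

```text
t: 28.15
position: [0.5577, 0.2273, 0.0584]
tcp_rot: [[0.155, -0.988, -0.0], [-0.988, -0.155, -0.0], [0.0, 0.0, -1.0]]
force: [0.4, -0.0, -0.4]
width: 0.498
t: 29.55
position: [0.438, 0.0268, 0.1799]
tcp_rot: [[0.154, -0.988, 0.003], [-0.988, -0.154, 0.001], [-0.001, -0.003, -1.0]]
force: [-0.3, 1.3, -0.1]
width: 0.501
side 270 [0.57283747 0.24713692 0.13980558] [0.55906547 0.22102562 0.13597847]
[[11, 0, 36, 18, 199], [47, 0, 13, 11, 69], [117, 0, 14, 3, 29], [132, 0, 50, 34, 717], [182, 0, 75, 43, 1182], [248, 0, 16, 21, 234], [89, 3, 11, 3, 15], [0, 10, 15, 16, 76], [19, 12, 13, 13, 48], [238, 13, 5, 8, 11], [9, 19, 4, 6, 9], [50, 19, 9, 4, 12], [32, 23, 4, 5, 9], [238, 23, 6, 8, 15], [207, 33, 6, 19, 41], [240, 32, 4, 6, 11], [126, 36, 9, 4, 14], [240, 38, 5, 7, 15], [247, 47, 5, 5, 10], [112, 54, 10, 3, 12], [112, 55, 31, 66, 710], [230, 55, 30, 53, 527], [209, 59, 8, 13, 38], [248, 60, 5, 8, 14], [230, 68, 6, 7, 18], [217, 74, 12, 8, 46], [218, 83, 16, 28, 329], [136, 95, 7, 10, 47], [112, 97, 4, 9, 19], [232, 141, 29, 8, 102], [0, 160, 10, 11, 50], [215, 162, 77, 56, 2103], [0, 173, 45, 81, 2011], [57, 264, 13, 21, 151], [79, 265, 19, 57, 753], [13, 288, 42, 27, 267], [332, 288, 15, 37, 335], [34, 299, 14, 14, 46], [27, 304, 46, 44, 1208], [0, 323, 9, 13, 68]]
top 222 [0.58141368 0.28491519 0.14090035] [0.55673196 0.22632855 0.13660363]
[[395, 255, 22, 15, 216], [226, 259, 24, 14, 231], [236, 271, 119, 87, 2499], [300, 278, 51, 71, 1251], [286, 299, 3, 6, 9], [301, 306, 20, 19, 180], [222, 310, 14, 30, 218], [133, 329, 101, 79, 4022], [236, 351, 55, 129, 2126], [169, 381, 78, 99, 4622], [31, 404, 77, 70, 2588], [184, 468, 7, 12, 56], [323, 474, 33, 6, 150]]
```

View pics/s8.png

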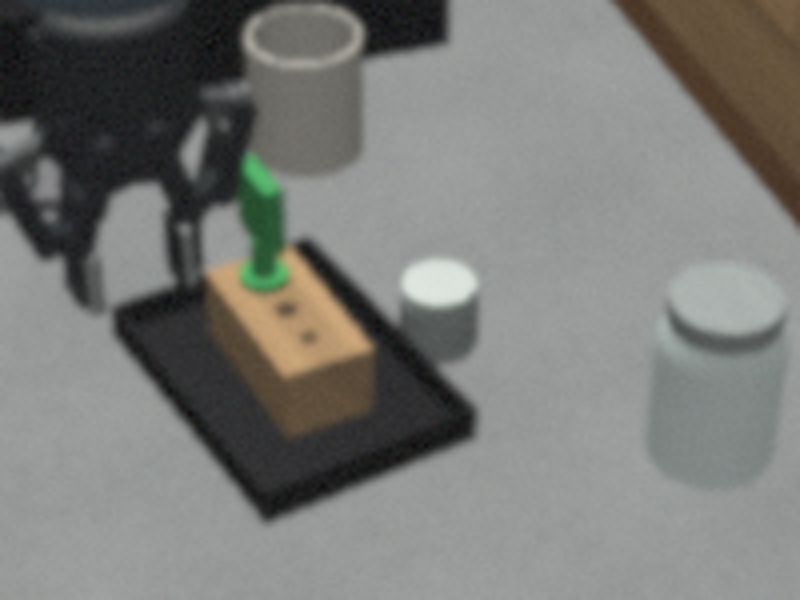

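```bash
python3 -c "
from station import env
print(env.job_done(), env.read_state()['t'])"
```

```text
the job is handed in; nothing more can be done
the job is handed in; nothing more can be done
```

The green dibber is standing in the block's biggest hole with its collar flush on the wood. I handed the job in about 30 s into the 72 s limit; the station gave no verdict.

**Touches:** In the order asked: side left at about 5 N, side right at about 5–6 N, then the right end face at about 5 N. Each was held for about half a second. They put the block's yaw at about 8.5° and the hole at about (0.5577, 0.2271) m.

**Insertion:** The shaft ran in freely. The collar met the wood at the height I expected, with about 6 N down and 3 N sideways, and I eased the load before letting go.

**Last checks:**
- The top of the dibber reads 0.136–0.137 m, against 0.136 m expected when fully home. The last picture shows it upright.
- Before/after comparison of the side view shows changes only at the arm and the dibber; in the top view, the arm covered part of the scene.
- The gripper is open and clear of everything.

**Disagreement:** In the camera images the fingertips sat about 30–35 mm higher than the reported tool point implied. I set the grasp height from the pictures and worked every later height relative to the grasp. Both the collar contact and the final height agreed with that.

I viewed 10 pictures.

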